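Set the flip tags to match the parts bins

TASK

On the machine-assembly bench a rail with four flip tags stands in front of four parts bins, and some tags no longer tell the truth. With the fingertips, push over the wrong tags until the tag in front of each full bin leans back towards its bin, solid disc up, and the tag in front of each nearly empty bin leans away from its bin, open ring up. Push the tags gently, without pinching them or forcing them against their stops, and do not lift or shift the bins or the other things on the bench.

Things in the scene. Friction and masses are not known exactly. Their poses are not given: they have to be found in the camera images.
- rail: The tag rail: plywood foot 80 x 500 x 12 mm screwed to the bench, with a 20 x 20 mm aluminium bar along its middle (top at 32 mm). Origin at the centre of its underside; its x axis points from the rail to the row of bins, y along the rail, z up. Four identical tag holders sit on it, about 115 mm apart, a bin standing behind each.
- holder_a: One tag's steel cradle, 24 x 68 mm, fixed on the bar (any of the four places). Origin at the centre of its underside, 32 mm above the bench; x axis towards its bin, y along the rail, z up. The tag's hinge pin runs along y, 23 mm above the origin. Two sloping rests, one on each side, reach 13 mm out in x and 37 mm above the origin at the most.
- tag_a (a joint): Hinge of the tag on holder_a, rad: 0 upright, +0.55 leaning over towards its bin (+x of the holder) on its stop, solid-disc face up; -0.55 leaning the other way, away from the bin, on its stop, open-ring face up. It turns freely: its own weight holds it on either stop, and it falls over by itself once pushed well past upright.
- edge_a (a point): Middle of the free upper edge of the tag on holder_a, an aluminium plate 56 mm wide (along the rail), 3 mm thick, 32 g. The edge is 62 mm from the pin: 117 mm above the bench when upright; at either stop 108 mm above the bench and 32 mm out from the pin.
- holder_b: One tag's steel cradle, 24 x 68 mm, fixed on the bar (any of the four places). Origin at the centre of its underside, 32 mm above the bench; x axis towards its bin, y along the rail, z up. The tag's hinge pin runs along y, 23 mm above the origin. Two sloping rests, one on each side, reach 13 mm out in x and 37 mm above the origin at the most.
- tag_b (a joint): Hinge of the tag on holder_b, rad: 0 upright, +0.55 leaning over towards its bin (+x of the holder) on its stop, solid-disc face up; -0.55 leaning the other way, away from the bin, on its stop, open-ring face up. It turns freely: its own weight holds it on either stop, and it falls over by itself once pushed well past upright.
- edge_b (a point): Middle of the free upper edge of the tag on holder_b, an aluminium plate 56 mm wide (along the rail), 3 mm thick, 32 g. The edge is 62 mm from the pin: 117 mm above the bench when upright; at either stop 108 mm above the bench and 32 mm out from the pin.
- holder_c: One tag's steel cradle, 24 x 68 mm, fixed on the bar (any of the four places). Origin at the centre of its underside, 32 mm above the bench; x axis towards its bin, y along the rail, z up. The tag's hinge pin runs along y, 23 mm above the origin. Two sloping rests, one on each side, reach 13 mm out in x and 37 mm above the origin at the most.
- tag_c (a joint): Hinge of the tag on holder_c, rad: 0 upright, +0.55 leaning over towards its bin (+x of the holder) on its stop, solid-disc face up; -0.55 leaning the other way, away from the bin, on its stop, open-ring face up. It turns freely: its own weight holds it on either stop, and it falls over by itself once pushed well past upright.
- edge_c (a point): Middle of the free upper edge of the tag on holder_c, an aluminium plate 56 mm wide (along the rail), 3 mm thick, 32 g. The edge is 62 mm from the pin: 117 mm above the bench when upright; at either stop 108 mm above the bench and 32 mm out from the pin.
- holder_d: One tag's steel cradle, 24 x 68 mm, fixed on the bar (any of the four places). Origin at the centre of its underside, 32 mm above the bench; x axis towards its bin, y along the rail, z up. The tag's hinge pin runs along y, 23 mm above the origin. Two sloping rests, one on each side, reach 13 mm out in x and 37 mm above the origin at the most.
- tag_d (a joint): Hinge of the tag on holder_d, rad: 0 upright, +0.55 leaning over towards its bin (+x of the holder) on its stop, solid-disc face up; -0.55 leaning the other way, away from the bin, on its stop, open-ring face up. It turns freely: its own weight holds it on either stop, and it falls over by itself once pushed well past upright.
- edge_d (a point): Middle of the free upper edge of the tag on holder_d, an aluminium plate 56 mm wide (along the rail), 3 mm thick, 32 g. The edge is 62 mm from the pin: 117 mm above the bench when upright; at either stop 108 mm above the bench and 32 mm out from the pin.
- bin_full_a: Loose blue plastic parts bin, 150 mm deep (x), 100 mm wide (y), 70 mm high with a front lowered to 30 mm, FULL: filled to the brim with small black wheels (heaped up to about 90 mm). Origin at the centre of its underside, x axis to the back of the bin. It stands behind one of the holders: its centre 175 to 205 mm from the holder in the rail's x, and within 15 mm of it along the rail.
- bin_full_b: Loose blue plastic parts bin, 150 mm deep (x), 100 mm wide (y), 70 mm high with a front lowered to 30 mm, FULL: filled to the brim with aluminium angle brackets (heaped up to about 90 mm). Origin at the centre of its underside, x axis to the back of the bin. It stands behind one of the holders: its centre 175 to 205 mm from the holder in the rail's x, and within 15 mm of it along the rail.
- bin_low_a: Loose blue plastic parts bin, 150 mm deep (x), 100 mm wide (y), 70 mm high with a front lowered to 30 mm, NEARLY EMPTY: only three small black wheels on its floor. Origin at the centre of its underside, x axis to the back of the bin. It stands behind one of the holders: its centre 175 to 205 mm from the holder in the rail's x, and within 15 mm of it along the rail.
- bin_low_b: Loose blue plastic parts bin, 150 mm deep (x), 100 mm wide (y), 70 mm high with a front lowered to 30 mm, NEARLY EMPTY: only three aluminium angle brackets on its floor. Origin at the centre of its underside, x axis to the back of the bin. It stands behind one of the holders: its centre 175 to 205 mm from the holder in the rail's x, and within 15 mm of it along the rail.
- motor: Bystander: stepper motor, 57 x 57 x 56 mm, shaft up to 77 mm. Origin at the centre of its underside, z up.
- stop_box: Bystander: yellow and black emergency-stop box, 72 x 72 x 54 mm, red mushroom up to 83 mm. Origin at the centre of its underside.
- hex_key: Bystander: L-shaped hex key, 106 x 36 mm, 6 mm thick, lying on the bench. Origin near the middle of its long leg, which lies along x.
- v_wheel: Bystander: small black wheel, 24 mm across, 10 mm high, lying flat between rail and bins. Origin at the centre of its underside.
- foot_bracket: Bystander: steel angle bracket, 40 x 50 x 40 mm, standing between rail and bins. Origin at the centre of its underside.
- screwdriver: Bystander: screwdriver about 170 mm long with a blue handle, lying on the bench along its x axis; origin under its middle.
- wrench: Bystander: steel wrench about 150 mm long, lying on the bench along its x axis; origin under its middle.

How it is judged:
At the end, for the whole second after the job is handed in: The tag in front of each full bin leans towards its bin (hinge above 0.45 rad) and the tag in front of each nearly empty bin leans away from it (hinge below -0.45 rad), all four at rest (under 0.2 rad/s) ((y of bin_full_a in the frame of holder_a above 0.057 m or y of bin_full_a in the frame of holder_a below -0.057 m or value of joint tag_a above 0.45 rad) and (y of bin_full_b in the frame of holder_a above 0.057 m or y of bin_full_b in the frame of holder_a below -0.057 m or value of joint tag_a above 0.45 rad) and (y of bin_low_a in the frame of holder_a above 0.057 m or y of bin_low_a in the frame of holder_a below -0.057 m or value of joint tag_a below -0.45 rad) and (y of bin_low_b in the frame of holder_a above 0.057 m or y of bin_low_b in the frame of holder_a below -0.057 m or value of joint tag_a below -0.45 rad) and (y of bin_full_a in the frame of holder_b above 0.057 m or y of bin_full_a in the frame of holder_b below -0.057 m or value of joint tag_b above 0.45 rad) and (y of bin_full_b in the frame of holder_b above 0.057 m or y of bin_full_b in the frame of holder_b below -0.057 m or value of joint tag_b above 0.45 rad) and (y of bin_low_a in the frame of holder_b above 0.057 m or y of bin_low_a in the frame of holder_b below -0.057 m or value of joint tag_b below -0.45 rad) and (y of bin_low_b in the frame of holder_b above 0.057 m or y of bin_low_b in the frame of holder_b below -0.057 m or value of joint tag_b below -0.45 rad) and (y of bin_full_a in the frame of holder_c above 0.057 m or y of bin_full_a in the frame of holder_c below -0.057 m or value of joint tag_c above 0.45 rad) and (y of bin_full_b in the frame of holder_c above 0.057 m or y of bin_full_b in the frame of holder_c below -0.057 m or value of joint tag_c above 0.45 rad) and (y of bin_low_a in the frame of holder_c above 0.057 m or y of bin_low_a in the frame of holder_c below -0.057 m or value of joint tag_c below -0.45 rad) and (y of bin_low_b in the frame of holder_c above 0.057 m or y of bin_low_b in the frame of holder_c below -0.057 m or value of joint tag_c below -0.45 rad) and (y of bin_full_a in the frame of holder_d above 0.057 m or y of bin_full_a in the frame of holder_d below -0.057 m or value of joint tag_d above 0.45 rad) and (y of bin_full_b in the frame of holder_d above 0.057 m or y of bin_full_b in the frame of holder_d below -0.057 m or value of joint tag_d above 0.45 rad) and (y of bin_low_a in the frame of holder_d above 0.057 m or y of bin_low_a in the frame of holder_d below -0.057 m or value of joint tag_d below -0.45 rad) and (y of bin_low_b in the frame of holder_d above 0.057 m or y of bin_low_b in the frame of holder_d below -0.057 m or value of joint tag_d below -0.45 rad) and velocity of joint tag_a between -0.2 and 0.2 rad/s and velocity of joint tag_b between -0.2 and 0.2 rad/s and velocity of joint tag_c between -0.2 and 0.2 rad/s and velocity of joint tag_d between -0.2 and 0.2 rad/s); the robot touches nothing.
It fails at once if a bin was shifted or lifted by more than 15 mm (distance of any of bin_full_a, bin_full_b, bin_low_a, bin_low_b from where it was at the start of the episode above 0.015 m).
It fails at once if another thing on the bench was shifted or lifted by more than 20 mm (distance of any of motor, stop_box, hex_key, v_wheel, foot_bracket, screwdriver, wrench from where it was at the start of the episode above 0.02 m).
It fails at once if a tag was pinched or forced, or its holder was hit, with more than 12 N (contact force between any of the fingers, the arm and holder_a above 12 N or contact force between any of the fingers, the arm and holder_b above 12 N or contact force between any of the fingers, the arm and holder_c above 12 N or contact force between any of the fingers, the arm and holder_d above 12 N).
It also fails if it takes over 48 s, if anything falls off the work surface, if the arm or the gripper's body presses on something with over 40 N, if the wrist force passes 120 N, or if a joint passes its speed limit or range.

ROBOT

A 7-joint arm with a two-finger parallel gripper is mounted at the origin on the work surface. World frame = base frame: x ahead of the robot, y to its left, z up, the work surface at z = 0. Lengths are in m, angles in rad, forces in N, time in s.
With the tool pointing down it reaches from about 0.425 to 0.825 m from the base axis. Payload 3.6 kg.
Tool frame: the origin (TCP) lies at the very end of the fingers, on their centre line; the grasp point (between the pads) lies 19 mm behind it; z points along the fingers, x is the direction in which the jaws open and shut, and the axes are right-handed (so a half turn about z gives the same grasp; the last joint's range is limited). The gripper opens to 85 mm and grips with 20 to 120 N. Pads are 22 mm wide; open, the fingers measure 114 mm over their backs; the gripper's body (76 mm by 85 mm) begins 54 mm behind the grasp point. The pads swing forward as they close: fully open they stand 13 mm farther back than shut.
Start: joints at [-1.165, 0.615, -0.013, 1.423, 0.008, 1.103, -0.04], TCP at [0.272, 0.59, 0.201] pointing down, gripper open.
Joint ranges: [-3.12, 3.12], [-0.3, 2.06], [-1.34, 1.32], [0.26, 2.42], [-1.36, 4.5], [0.01, 1.98], [-2.84, 2.84]. Speed limits (rad/s): [2.79, 2.79, 3.14, 3.14, 3.14, 3.14, 3.14].

INTERFACE

Orientations are given as a unit quaternion [x, y, z, w].
In Python, from rig import r gives the robot as it stands.
- The arm moves only by the shell command python3 -m crank 'ROWS' [FORCE]. ROWS is JSON, a list of rows, each an object of numbers: "dx", "dy", "dz": the shift along the tool's x, y, z in cm; "turn": the turn about the tool's z in degrees; "fingers": the gripper command: -1 is fully open, 1 is shut, values between are in proportion. A call has 1 to 12 rows; each row is the pose to reach, as a shift and turn from the pose commanded when the call began, along the tool's axes at that moment; what a row does not reach only later rows make up. A row lasts 1/10 s, in which the tool goes at most 50 mm and 8.59 degrees, less where a joint would pass 70% of its speed; a pose out of reach is approached as far as the arm can. A call with a gripper value outside its range is refused whole. The fingers move at their own pace and stop on an object; FORCE is the grip in N (left out, the last holds). Time passes only in rows, so rows that repeat a pose let the fingers close. It gives the time, the measured TCP pose, the force and the opening at its end, in the units of the state.
- r.get_obs(): the state, without advancing time (a new reading comes with each control period).
- r.get_image(name): name is "side" or "top" or "wrist"; returns a dict with "image" (420x560x3 uint8, blue, green, red), "mtx" (3x3 intrinsics, pixels), "k1" (the pictures are not rectified: a ray, as slopes to the right and down, at radius r is drawn at 1 + k1 r^2 times it, then the intrinsics apply), "world_to_cam" (4x4, takes a point from world to camera coordinates). Camera axes: x right, y up, looking along -z (the intrinsics and any distortion apply to the point x, -y, -z); pixel columns grow to the right and rows downward; lengths in m; the calibration is good to about 2 mm. A picture is of the moment at which its call begins. There is no depth.
- r.finish_job(): hands the job in, once; it reports no verdict.
Trained networks look in a picture, given as the dict that the camera call returned (one of the last four; its "shot" number tells which), for a name from the list of things; names that differ only in an ending like _2 or _b are one class to them, and where a whole thing is asked for, a point or a joint stands for the part that bears it (a point fixed in the world has none). Each returns a list of dicts, best first, with "conf" (0 to 1); they miss things now and then, are a little off and sometimes report something else, mostly with a low value. They report only what shows in the picture. A call takes as long as a camera call.
- r.boxes_of(thing, picture): "at" ([x, y, z] in m, in the coordinates of the camera as it stood for that picture, good to about 4 mm: the middle of the surface that is visible of it).
The state is a dict: "t": time; "q": joint angles; "joint_vel": joint speeds; "joint_efforts": joint torques, N m; "tcp_pos": TCP position; "orientation": TCP orientation; "contact_force": force on the tool from outside, world axes, zero at the start; "torque": the same for the moment, N m; "finger_gap": finger opening in m.
Only numpy, scipy, OpenCV 4.12 (cv2) and the standard library are available. Lean on these libraries where they do the work, as an engineer would, in place of code of your own. Each camera call takes 0.05 s, during which the arm holds its last target. There are 200 camera calls.

## Working session

There is one attempt and no reset: what is moved stays moved. The work goes in short steps, Python scripts to look and compute and a shell command to move; the robot and the scene stay as the last step left them, time stands still between calls to the robot, and variables do not carry over. Pictures are saved under pics/ and viewed, on a budget of 10 in all, crops included, one or two more only if the job needs it, and the job is handed in when it is done.

```bash
mkdir -p pics; cat > h.py <<'E'
import numpy as np, cv2
from rig import r
def w(pic,p):
    return (np.linalg.inv(pic["world_to_cam"])@np.r_[p,1])[:3]
def px(pic,P):
    c=(np.array(pic["world_to_cam"])@np.r_[P,1])[:3]; u=np.array([c[0],-c[1]])/-c[2]
    u=u*(1+pic["k1"]*(u@u)); m=np.array(pic["mtx"]); return (m@np.r_[u,1])[:2]
E
python3 - <<'E'
from h import *
o=r.get_obs(); print(o["t"],o["tcp_pos"],o["orientation"],o["finger_gap"])
for n in("top","side"):
    p=r.get_image(n); cv2.imwrite(f"pics/{n}0.png",p["image"])
    for t in ["rail","holder_a","tag_a","edge_a","bin_full_a","bin_low_a","motor","stop_box","foot_bracket"]:
        print(n,t,[(round(d["conf"],2),w(p,d["at"]).round(3).tolist()) for d in r.boxes_of(t,p) if d["conf"]>.2])
E
```

```text
0.0 [0.27169051 0.58957888 0.20004469] [ 8.42150004e-01  5.39241839e-01 -1.04895392e-03  7.13536883e-04] 0.08528805880921592
top rail [(0.59, [0.543, 0.092, 0.013])]
top holder_a [(0.93, [0.564, -0.073, 0.077]), (0.62, [0.562, 0.26, 0.073]), (0.6, [0.55, 0.158, 0.068]), (0.56, [0.565, 0.036, 0.074])]
top tag_a [(0.64, [0.575, -0.077, 0.087]), (0.6, [0.573, 0.03, 0.083]), (0.58, [0.535, 0.151, 0.088]), (0.56, [0.569, 0.258, 0.083]), (0.36, [0.742, 0.267, 0.004])]
top edge_a [(0.86, [0.539, 0.152, 0.093]), (0.78, [0.574, -0.078, 0.082]), (0.71, [0.635, -0.028, 0.005]), (0.67, [0.572, 0.034, 0.085]), (0.42, [0.433, 0.277, 0.009])]
top bin_full_a [(0.83, [0.747, 0.149, 0.058]), (0.8, [0.733, -0.079, 0.061])]
top bin_low_a [(0.74, [0.746, 0.267, 0.002]), (0.73, [0.757, 0.039, 0.005])]
top motor []
top stop_box [(0.97, [0.582, 0.409, 0.049]), (0.73, [0.565, 0.255, 0.089])]
top foot_bracket [(0.87, [0.632, -0.024, 0.005])]
side rail [(0.64, [0.536, 0.169, 0.013]), (0.6, [0.445, 0.119, 0.007]), (0.26, [0.729, 0.15, 0.057])]
side holder_a [(0.92, [0.544, 0.161, 0.06]), (0.83, [0.562, -0.075, 0.069]), (0.74, [0.562, 0.26, 0.07]), (0.65, [0.562, 0.034, 0.067])]
side tag_a [(0.97, [0.57, 0.028, 0.083]), (0.95, [0.566, 0.258, 0.083]), (0.78, [0.572, -0.076, 0.083]), (0.56, [0.527, 0.155, 0.092])]
side edge_a [(0.84, [0.568, 0.029, 0.089]), (0.79, [0.568, 0.255, 0.083]), (0.77, [0.574, -0.079, 0.086]), (0.65, [0.525, 0.157, 0.092])]
side bin_full_a [(0.74, [0.731, 0.15, 0.055]), (0.6, [0.722, -0.074, 0.061])]
side bin_low_a [(0.83, [0.754, 0.258, 0.021]), (0.59, [0.739, 0.015, 0.034])]
side motor [(0.81, [0.644, -0.263, 0.038])]
side stop_box [(0.88, [0.557, 0.418, 0.058])]
side foot_bracket []
```

View pics/top0.png

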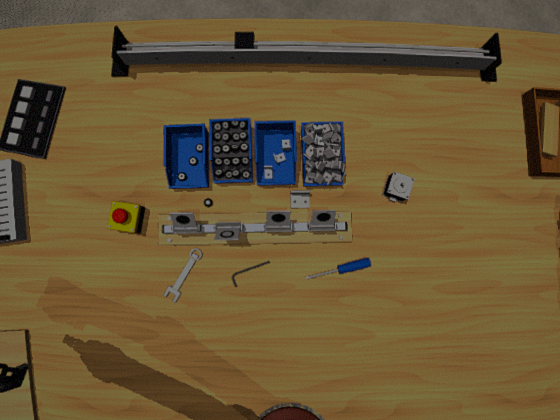

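View pics/side0.png

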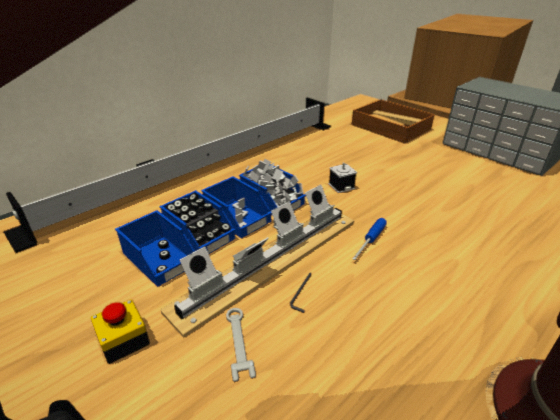

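The top and side pictures agree. From left to right the bins are:

| Bin | y (m) | Tag now | Should be |
|---|---|---|---|
| Low, wheels | 0.26 | leans to bin | away |
| Full, wheels | 0.15 | leans away | to bin |
| Low, brackets | 0.035 | leans to bin | away |
| Full, brackets | -0.075 | leans to bin | to bin (correct) |

In the top image the tags are at about (183,220), (229,231), (278,219) and (323,217), so the first three need flipping. I'll check the pin line with an overlay while I shut the fingers and turn the tool.

```bash
python3 -m crank '[{"turn":-8,"fingers":1},{"turn":-16,"fingers":1},{"turn":-24,"fingers":1},{"turn":-25,"fingers":1},{"turn":-25,"fingers":1}]' 20
python3 - <<'E'
from h import *
o=r.get_obs(); print(o["t"],o["tcp_pos"],o["orientation"],o["finger_gap"])
p=r.get_image("top"); im=p["image"]; S=4; x0,y0=150,190
c=cv2.resize(im[y0:y0+65,x0:x0+200],None,fx=S,fy=S,interpolation=cv2.INTER_CUBIC)
def q(P): a=(px(p,P)-[x0,y0]+.5)*S; return tuple(int(v) for v in a)
for y,s in((.259,1),(.153,-1),(.033,1),(-.077,1)):
    X=.550-.0165*(y-.154)
    for P,col in(((X+s*.032,y,.108),(0,0,255)),((X,y,.055),(0,255,0))):
        a=np.array(P); d=np.array([-.0165,1,0])*.028
        cv2.line(c,q(a-d),q(a+d),col,1)
cv2.imwrite("pics/ov.png",c)
E
```

```text
1.0 [0.2719643  0.59033646 0.20121838] [ 8.42144624e-01  5.39251732e-01 -2.20567111e-05 -1.09497959e-05] 0.0852491543643007$[0]: bad value
```

View pics/ov.png

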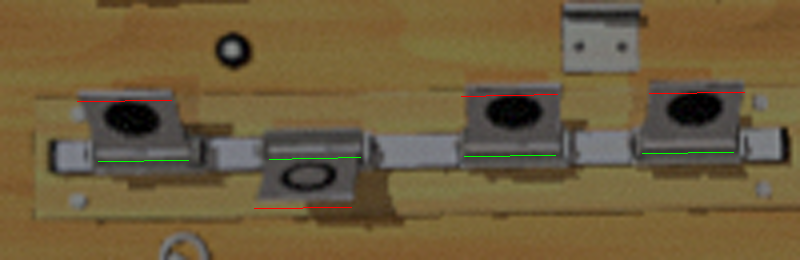

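The overlay shows the true edges 8–10 crop pixels (about 5–6 mm) further towards +x than predicted. The pins are then at x of about 0.554, 0.5555 and 0.5575 for y = 0.258, 0.149 and 0.032. The move was refused, so I'll retry with all keys filled in.

```bash
python3 -m crank '[{"dx":0,"dy":0,"dz":0,"turn":-8,"fingers":1},{"dx":0,"dy":0,"dz":0,"turn":-16,"fingers":1},{"dx":0,"dy":0,"dz":0,"turn":-24,"fingers":1},{"dx":0,"dy":0,"dz":0,"turn":-25,"fingers":1},{"dx":0,"dy":0,"dz":0,"turn":-25,"fingers":1}]' 20
```

```text
t: 1.55
tcp_pos: [0.2721, 0.5903, 0.2012]
orientation: [0.706, 0.708, -0.0, -0.0]
contact_force: [0.8, -0.6, 0.2]
finger_gap: 0.0118
```

```bash
python3 -m crank '[{"dx":-3,"dy":3.1,"dz":0,"turn":0,"fingers":1},{"dx":-6,"dy":6.2,"dz":0,"turn":0,"fingers":1},{"dx":-9,"dy":9.4,"dz":0,"turn":0,"fingers":1},{"dx":-12,"dy":12.5,"dz":0,"turn":0,"fingers":1},{"dx":-15,"dy":15.6,"dz":0,"turn":0,"fingers":1},{"dx":-18,"dy":18.7,"dz":0,"turn":0,"fingers":1},{"dx":-21,"dy":21.9,"dz":0,"turn":0,"fingers":1},{"dx":-24,"dy":25,"dz":0,"turn":0,"fingers":1},{"dx":-27,"dy":28,"dz":0,"turn":0,"fingers":1},{"dx":-30,"dy":31.2,"dz":0,"turn":0,"fingers":1},{"dx":-33.2,"dy":34.5,"dz":0,"turn":0,"fingers":1},{"dx":-33.2,"dy":34.5,"dz":0,"turn":0,"fingers":1}]'
```

```text
t: 2.75
tcp_pos: [0.6247, 0.2497, 0.2006]
orientation: [0.711, 0.703, -0.001, 0.004]
contact_force: [0.0, -0.4, -0.5]
finger_gap: 0.0001
```

```bash
python3 -m crank '[{"dx":0,"dy":0,"dz":0,"turn":0,"fingers":1},{"dx":0,"dy":0,"dz":0,"turn":0,"fingers":1},{"dx":0,"dy":0,"dz":2,"turn":0,"fingers":1},{"dx":0,"dy":0,"dz":4,"turn":0,"fingers":1},{"dx":0,"dy":0,"dz":6,"turn":0,"fingers":1},{"dx":0,"dy":0,"dz":8,"turn":0,"fingers":1},{"dx":0,"dy":0,"dz":10,"turn":0,"fingers":1},{"dx":0,"dy":0,"dz":10.9,"turn":0,"fingers":1},{"dx":0,"dy":0,"dz":10.9,"turn":0,"fingers":1},{"dx":0,"dy":0,"dz":10.9,"turn":0,"fingers":1}]'
python3 - <<'E'
from h import *
p=r.get_image("side"); print(px(p,(.617,.258,.092)))
cv2.imwrite("pics/s1.png",cv2.resize(p["image"][180:340,100:340],None,fx=3,fy=3,interpolation=cv2.INTER_CUBIC))
E
```

```text
t: 3.75
tcp_pos: [0.6186, 0.2611, 0.0931]
orientation: [0.705, 0.709, 0.001, 0.0]
contact_force: [0.5, -0.7, 0.3]
finger_gap: 0.0001
[183.55995836 250.91580603]
```

View pics/s1.png

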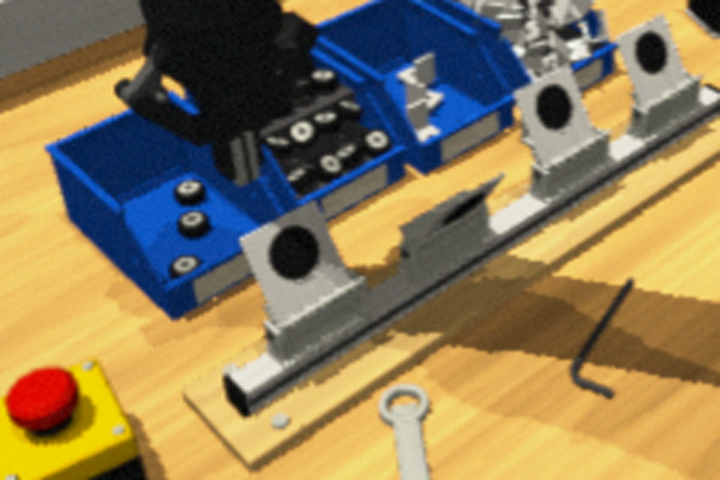

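```bash
python3 - <<'E'
from h import *
o=r.get_obs(); print(o["tcp_pos"],o["orientation"],o["contact_force"])
p=r.get_image("side"); t=np.array(o["tcp_pos"])
f=lambda P:((px(p,P)-[100,180]+.5)*3).round().tolist()
for P in ((.586,.286,.108),(.586,.23,.108)): print(f(P))
for dz in(0,.01,.02,.03): print(dz,f(t+[0,0,dz]),f(t+[-.011,-.0145,dz]),f(t+[-.011,.0145,dz]))
E
```

```text
[0.61906763 0.26096083 0.09357549] [7.05243013e-01 7.08964578e-01 1.19476071e-03 3.05112690e-04] [ 0.39108462 -0.15115881  0.43833967]
[236.0, 239.0]
[313.0, 199.0]
0 [246.0, 213.0] [275.0, 211.0] [235.0, 231.0]
0.01 [244.0, 201.0] [273.0, 199.0] [233.0, 219.0]
0.02 [242.0, 189.0] [271.0, 187.0] [231.0, 207.0]
0.03 [239.0, 177.0] [269.0, 175.0] [228.0, 195.0]
```

```bash
python3 - <<'E'
from h import *
p=r.get_image("side")
c=cv2.resize(p["image"][215:275,150:230],None,fx=9,fy=9,interpolation=cv2.INTER_CUBIC)
c=cv2.convertScaleAbs(c,alpha=1.6,beta=30)
t=np.array(r.get_obs()["tcp_pos"])
for P in [t,t+[-.011,-.0145,0],t+[-.011,.0145,0],np.array((.586,.286,.108)),np.array((.586,.23,.108))]:
    cv2.circle(c,tuple(int(v) for v in (px(p,P)-[150,215]+.5)*9),3,(0,0,255),-1)
cv2.imwrite("pics/s2.png",c)
E
```

```text
(no output)
```

View pics/s2.png

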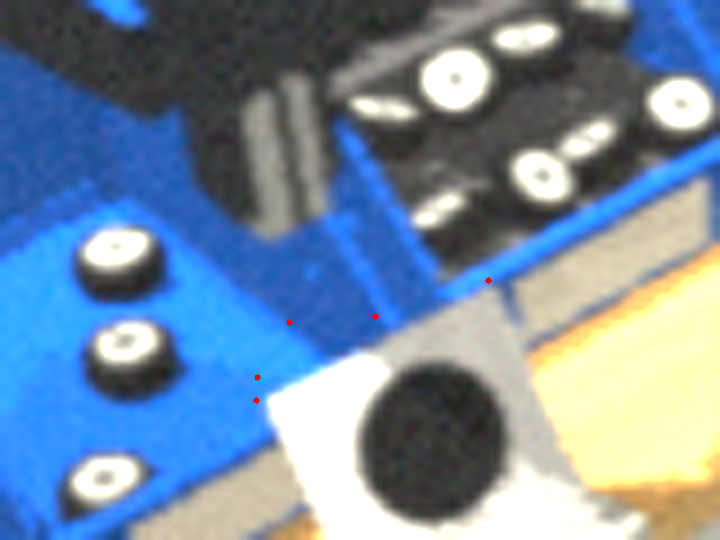

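The tag corners project within about 3 px, but the fingertip shows about 25 mm higher (or further back) than the projected TCP. I'll check that in the wrist and top views.

```bash
python3 - <<'E'
from h import *
t=np.array(r.get_obs()["tcp_pos"]); ims=[]
for n in("wrist","top"):
    p=r.get_image(n); im=p["image"].copy()
    S=1 if n=="wrist" else 4; x0,y0,wd,hh=(0,0,560,420) if S==1 else (140,100,140,150)
    c=cv2.convertScaleAbs(cv2.resize(im[y0:y0+hh,x0:x0+wd],None,fx=S,fy=S,interpolation=cv2.INTER_CUBIC),alpha=1.5,beta=20)
    for P,col in((t,(0,0,255)),(t+[0,0,.023],(0,255,0)),(t+[0,0,.1],(255,0,255)),((.586,.286,.108),(255,255,0)),((.586,.23,.108),(255,255,0))):
        a=(px(p,P)-[x0,y0]+.5)*S; print(n,a.round()); cv2.circle(c,tuple(int(v) for v in a),3,col,-1)
    ims.append(cv2.resize(c,(400,int(400*c.shape[0]/c.shape[1]))))
h=max(i.shape[0] for i in ims)
cv2.imwrite("pics/wt.png",np.hstack([cv2.copyMakeBorder(i,0,h-i.shape[0],0,0,0) for i in ims]))
E
```

```text
wrist [281. 239.]
wrist [281. 254.]
wrist [283. 360.]
wrist [327. 193.]
wrist [227. 193.]
top [169. 398.]
top [160. 393.]
top [126. 373.]
top [119. 451.]
top [214. 451.]
```

View pics/wt.png

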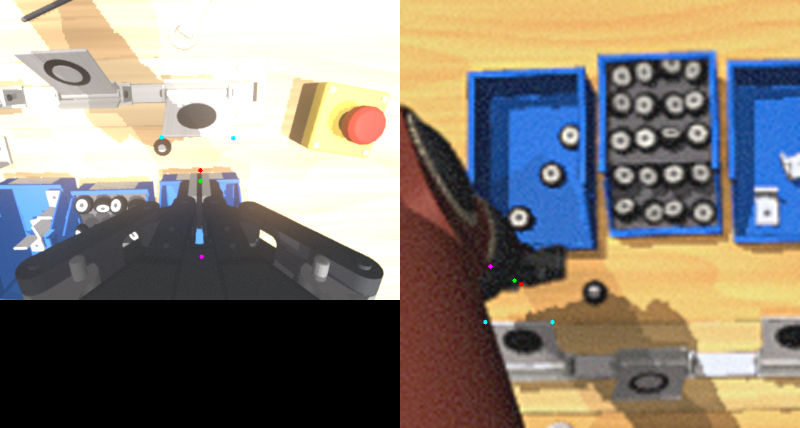

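```bash
python3 - <<'E'
from h import *
o=r.get_obs();t=np.array(o["tcp_pos"]);print(t)
from scipy.optimize import fsolve
p=r.get_image("side")
u=np.array([150+270/9,215+240/9])
for k in range(3):
    i,j=[a for a in range(3) if a!=k]
    def f(v):
        P=t.copy(); P[i],P[j]=v; return px(p,P)-u
    print("xyz"[k],"fixed ->",fsolve(f,[t[i],t[j]]).round(3))
print("sidecam",np.linalg.inv(p["world_to_cam"])[:3,3],p["mtx"][0],p["k1"])
p=r.get_image("wrist"); W=np.linalg.inv(p["world_to_cam"]); print("wristcam",W[:3,3],p["mtx"][0],p["k1"])
for n in["tag_a","holder_a","edge_a","bin_low_a","bin_full_a","stop_box","v_wheel","rail"]:
    print(n,[(round(d["conf"],2),w(p,d["at"]).round(3).tolist()) for d in r.boxes_of(n,p) if d["conf"]>.4])
E
```

```text
[0.61905879 0.26019616 0.09325277]
x fixed -> [0.261 0.115]
y fixed -> [0.62  0.114]
z fixed -> [0.645 0.249]
sidecam [0.05783731 0.52042226 0.58962473] [392.89700731   0.         280.01145753] 0.028307072226992223
wristcam [0.55011511 0.25857479 0.26519272] [289.16255162   0.         278.77796252] -0.036942350787869095
tag_a [(0.74, [0.539, 0.154, 0.086]), (0.66, [0.568, 0.256, 0.088])]
holder_a [(0.74, [0.556, 0.062, 0.042]), (0.67, [0.567, 0.254, 0.081]), (0.57, [0.542, 0.159, 0.079])]
edge_a [(0.9, [0.573, 0.257, 0.089]), (0.77, [0.535, 0.15, 0.088])]
bin_low_a [(0.89, [0.678, 0.267, 0.013]), (0.71, [0.724, 0.005, 0.021])]
bin_full_a [(0.76, [0.689, 0.134, 0.031])]
stop_box [(0.7, [0.573, 0.398, 0.058])]
v_wheel [(0.58, [0.623, 0.214, 0.009])]
rail [(0.62, [0.549, 0.189, 0.01])]
```

```bash
python3 - <<'E'
from h import *
t=np.array(r.get_obs()["tcp_pos"]); p=r.get_image("wrist"); x0,y0,S=210,180,6
c=cv2.resize(p["image"][y0:y0+95,x0:x0+130],None,fx=S,fy=S,interpolation=cv2.INTER_CUBIC)
c=cv2.convertScaleAbs(c,alpha=.9)
for dz,col in((0,(0,0,255)),(.02,(0,255,0)),(.035,(255,0,255))):
    Q=[tuple(int(v) for v in (px(p,t+[a,b,dz])-[x0,y0]+.5)*S) for a,b in((-.011,-.0145),(-.011,.0145),(.011,.0145),(.011,-.0145))]
    cv2.polylines(c,[np.array(Q)],True,col,1)
cv2.imwrite("pics/w2.png",c)
E
```

```text
(no output)
```

View pics/w2.png

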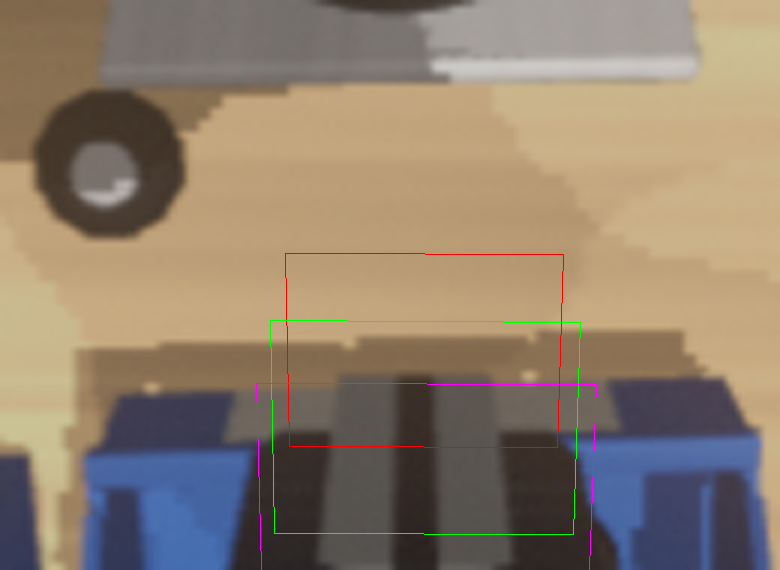

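Wrist and side views together put the real fingertip about 34 mm above the reported TCP, or else the reading of the tip is off. Pushing at the present height is safe either way: it flips the tag or passes over it, and that settles the question.

```bash
python3 -m crank '[{"dx":0,"dy":-0.9,"dz":0,"turn":0,"fingers":1},{"dx":0,"dy":-1.4,"dz":0,"turn":0,"fingers":1},{"dx":0,"dy":-1.9,"dz":0,"turn":0,"fingers":1},{"dx":0,"dy":-2.4,"dz":0,"turn":0,"fingers":1},{"dx":0,"dy":-2.9,"dz":0,"turn":0,"fingers":1},{"dx":0,"dy":-3.4,"dz":0,"turn":0,"fingers":1},{"dx":0,"dy":-3.9,"dz":0,"turn":0,"fingers":1},{"dx":0,"dy":-4.4,"dz":0,"turn":0,"fingers":1},{"dx":0,"dy":-4.9,"dz":0,"turn":0,"fingers":1},{"dx":0,"dy":-5.4,"dz":0,"turn":0,"fingers":1},{"dx":0,"dy":-5.9,"dz":0,"turn":0,"fingers":1},{"dx":0,"dy":-6.4,"dz":0,"turn":0,"fingers":1}]'
cat >> h.py <<'E'
def tags(*ns):
    for n in ns:
        p=r.get_image(n); print(n,[(round(d["conf"],2),w(p,d["at"]).round(3).tolist()) for d in r.boxes_of("edge_a",p) if d["conf"]>.4]); 
    return p
E
python3 - <<'E'
from h import *
print(r.get_obs()["tcp_pos"]); p=tags("wrist","top","side")
cv2.imwrite("pics/s3.png",cv2.resize(p["image"][180:340,100:340],None,fx=3,fy=3,interpolation=cv2.INTER_CUBIC))
E
```

```text
t: 5.75
tcp_pos: [0.5541, 0.2596, 0.0922]
orientation: [0.705, 0.709, -0.0, -0.0]
contact_force: [-0.1, 0.3, 0.2]
finger_gap: 0.0004
[0.55410868 0.25959032 0.09221122]
wrist [(0.95, [0.534, 0.152, 0.095]), (0.75, [0.563, 0.258, 0.07]), (0.73, [0.562, 0.05, 0.065])]
top [(0.98, [0.576, -0.076, 0.079]), (0.72, [0.574, 0.032, 0.085]), (0.58, [0.542, 0.154, 0.091]), (0.52, [0.746, 0.153, 0.061]), (0.44, [0.576, 0.244, 0.105])]
side [(0.97, [0.573, -0.078, 0.085]), (0.75, [0.525, 0.159, 0.09]), (0.73, [0.564, 0.264, 0.08]), (0.66, [0.568, 0.032, 0.09])]
```

View pics/s3.png

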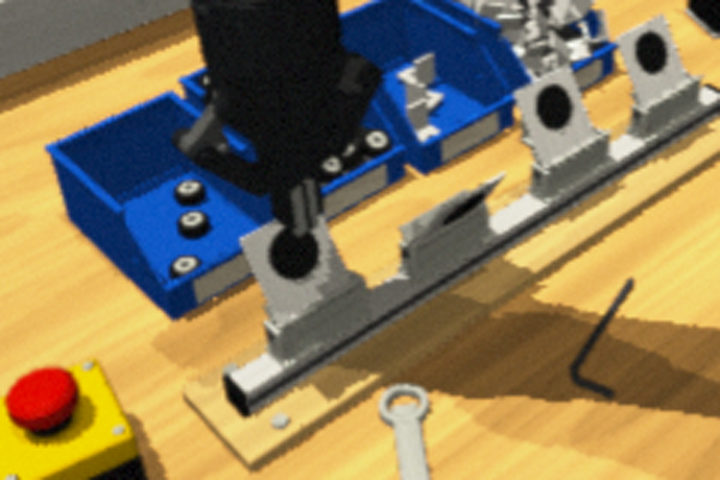

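The finger passed above the tag without moving it, with its tip at about (303,236) in the crop. So the tip is indeed well above the reported TCP, and I'll work out by how much.

```bash
python3 -m crank '[{"dx":0,"dy":2,"dz":0,"turn":0,"fingers":1},{"dx":0,"dy":4,"dz":0,"turn":0,"fingers":1},{"dx":0,"dy":6,"dz":0,"turn":0,"fingers":1},{"dx":0,"dy":6.8,"dz":0,"turn":0,"fingers":1},{"dx":0,"dy":6.8,"dz":0,"turn":0,"fingers":1}]'
python3 - <<'E'
from h import *
p=r.get_image("side")
for z in(.092,.107,.112,.117,.122,.127,.132): print(z,[((px(p,(.554+a,.2596,z))-[100,180]+.5)*3).round().tolist() for a in(-.011,-.005)])
E
```

```text
t: 6.55
tcp_pos: [0.6234, 0.2593, 0.0917]
orientation: [0.706, 0.708, -0.0, 0.0]
contact_force: [-0.6, 0.3, -0.2]
finger_gap: 0.0002
0.092 [[315.0, 273.0], [309.0, 268.0]]
0.107 [[312.0, 255.0], [306.0, 250.0]]
0.112 [[311.0, 248.0], [305.0, 243.0]]
0.117 [[310.0, 242.0], [304.0, 237.0]]
0.122 [[309.0, 236.0], [303.0, 231.0]]
0.127 [[308.0, 229.0], [302.0, 225.0]]
0.132 [[307.0, 223.0], [302.0, 218.0]]
```

The tip is 25–34 mm above the TCP, and at least 16 mm given that it cleared the tag. Lowering by 3.0 cm puts it at 0.087–0.096 m, and never below 0.078, so it stays clear of the rests at 0.069.

```bash
python3 -m crank '[{"dx":0,"dy":0,"dz":1,"turn":0,"fingers":1},{"dx":0,"dy":0,"dz":2,"turn":0,"fingers":1},{"dx":0,"dy":0,"dz":3,"turn":0,"fingers":1},{"dx":0,"dy":0,"dz":3,"turn":0,"fingers":1},{"dx":0,"dy":-1,"dz":3,"turn":0,"fingers":1},{"dx":0,"dy":-1.5,"dz":3,"turn":0,"fingers":1},{"dx":0,"dy":-2,"dz":3,"turn":0,"fingers":1},{"dx":0,"dy":-2.4,"dz":3,"turn":0,"fingers":1},{"dx":0,"dy":-2.8,"dz":3,"turn":0,"fingers":1},{"dx":0,"dy":-3.2,"dz":3,"turn":0,"fingers":1},{"dx":0,"dy":-3.6,"dz":3,"turn":0,"fingers":1}]'
python3 - <<'E'
from h import *
print(r.get_obs()["tcp_pos"]); p=tags("wrist","side")
cv2.imwrite("pics/s4.png",cv2.resize(p["image"][180:340,100:340],None,fx=3,fy=3,interpolation=cv2.INTER_CUBIC))
E
```

```text
t: 7.7
tcp_pos: [0.5863, 0.2597, 0.0623]
orientation: [0.706, 0.709, 0.0, 0.0]
contact_force: [-0.7, 0.4, -0.1]
finger_gap: -0.0002
[0.5863311  0.25971503 0.06227437]
wrist [(0.76, [0.565, 0.258, 0.092]), (0.6, [0.531, 0.154, 0.091]), (0.45, [0.56, 0.254, 0.086])]
side [(0.83, [0.564, 0.256, 0.088]), (0.63, [0.573, -0.079, 0.085]), (0.55, [0.571, 0.032, 0.09]), (0.45, [0.529, 0.157, 0.089])]
```

View pics/s4.png

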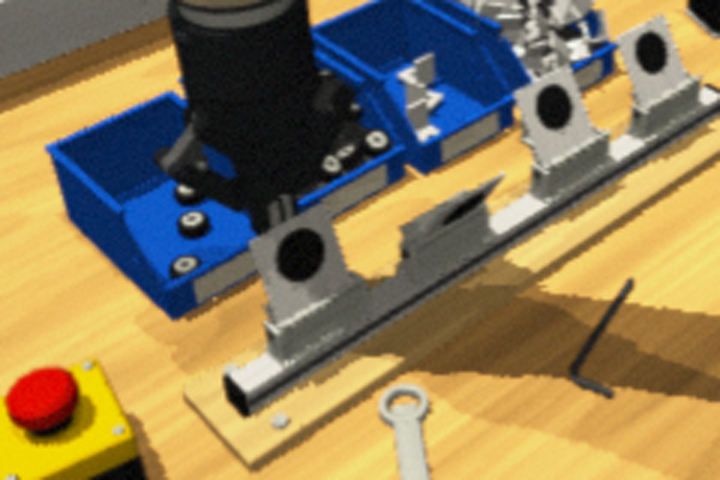

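The tag's disc and top edge (now about (250,240)–(330,210)) have shifted, so the finger is behind the tag and turning it. I'll go on past upright, then back off and rise.

```bash
python3 -m crank '[{"dx":0,"dy":-0.4,"dz":0,"turn":0,"fingers":1},{"dx":0,"dy":-0.8,"dz":0,"turn":0,"fingers":1},{"dx":0,"dy":-1.2,"dz":0,"turn":0,"fingers":1},{"dx":0,"dy":-1.6,"dz":0,"turn":0,"fingers":1},{"dx":0,"dy":-2.0,"dz":0,"turn":0,"fingers":1},{"dx":0,"dy":-2.4,"dz":0,"turn":0,"fingers":1},{"dx":0,"dy":-2.8,"dz":0,"turn":0,"fingers":1},{"dx":0,"dy":-3.2,"dz":0,"turn":0,"fingers":1},{"dx":0,"dy":-3.2,"dz":0,"turn":0,"fingers":1},{"dx":0,"dy":-3.2,"dz":0,"turn":0,"fingers":1},{"dx":0,"dy":-1.5,"dz":0,"turn":0,"fingers":1},{"dx":0,"dy":0,"dz":0,"turn":0,"fingers":1}]'
python3 - <<'E'
from h import *
print(r.get_obs()["tcp_pos"]); tags("wrist","side")
E
```

```text
t: 9.1
tcp_pos: [0.5871, 0.2599, 0.0623]
orientation: [0.705, 0.709, 0.0, 0.0]
contact_force: [1.6, -0.3, -0.5]
finger_gap: -0.0
[0.58713206 0.25986109 0.06234939]
wrist [(0.87, [0.533, 0.255, 0.091]), (0.56, [0.532, 0.152, 0.093])]
side [(0.74, [0.57, 0.032, 0.088]), (0.71, [0.526, 0.156, 0.092]), (0.7, [0.571, -0.08, 0.086]), (0.62, [0.545, 0.265, 0.058]), (0.59, [0.524, 0.258, 0.094])]
```

Both views show the first tag now leaning away (edge near x = 0.53). Next is the third tag (y = 0.032), pushed the same way.

```bash
python3 -m crank '[{"dx":0,"dy":1,"dz":-3,"turn":0,"fingers":1},{"dx":0,"dy":3.6,"dz":-6,"turn":0,"fingers":1},{"dx":-2,"dy":3.6,"dz":-8,"turn":0,"fingers":1},{"dx":-6,"dy":3.6,"dz":-8,"turn":0,"fingers":1},{"dx":-10,"dy":3.6,"dz":-8,"turn":0,"fingers":1},{"dx":-14,"dy":3.6,"dz":-8,"turn":0,"fingers":1},{"dx":-18,"dy":3.6,"dz":-8,"turn":0,"fingers":1},{"dx":-21,"dy":3.6,"dz":-8,"turn":0,"fingers":1},{"dx":-22.8,"dy":3.6,"dz":-8,"turn":0,"fingers":1},{"dx":-22.8,"dy":3.6,"dz":-8,"turn":0,"fingers":1},{"dx":-22.8,"dy":3.6,"dz":-8,"turn":0,"fingers":1}]'
python3 -m crank '[{"dx":0,"dy":0,"dz":0,"turn":0,"fingers":1},{"dx":0,"dy":0,"dz":2.5,"turn":0,"fingers":1},{"dx":0,"dy":0,"dz":5,"turn":0,"fingers":1},{"dx":0,"dy":0,"dz":7,"turn":0,"fingers":1},{"dx":0,"dy":0,"dz":8,"turn":0,"fingers":1},{"dx":0,"dy":0,"dz":8,"turn":0,"fingers":1},{"dx":0,"dy":0,"dz":8,"turn":0,"fingers":1}]'
```

```text
t: 10.4
tcp_pos: [0.6232, 0.0343, 0.1422]
orientation: [0.705, 0.709, 0.001, -0.001]
contact_force: [0.0, 0.5, 0.3]
finger_gap: -0.0006
t: 11.1
tcp_pos: [0.6242, 0.0331, 0.0629]
orientation: [0.705, 0.709, 0.001, 0.0]
contact_force: [-0.3, -0.6, 0.8]
finger_gap: -0.0002
```

Push from x = 0.624 to 0.558, then return.

```bash
python3 -m crank '[{"dx":0,"dy":-0.8,"dz":0,"turn":0,"fingers":1},{"dx":0,"dy":-1.4,"dz":0,"turn":0,"fingers":1},{"dx":0,"dy":-1.9,"dz":0,"turn":0,"fingers":1},{"dx":0,"dy":-2.3,"dz":0,"turn":0,"fingers":1},{"dx":0,"dy":-2.7,"dz":0,"turn":0,"fingers":1},{"dx":0,"dy":-3.1,"dz":0,"turn":0,"fingers":1},{"dx":0,"dy":-3.5,"dz":0,"turn":0,"fingers":1},{"dx":0,"dy":-3.9,"dz":0,"turn":0,"fingers":1},{"dx":0,"dy":-4.3,"dz":0,"turn":0,"fingers":1},{"dx":0,"dy":-4.7,"dz":0,"turn":0,"fingers":1},{"dx":0,"dy":-5.1,"dz":0,"turn":0,"fingers":1},{"dx":0,"dy":-5.5,"dz":0,"turn":0,"fingers":1}]'
python3 -m crank '[{"dx":0,"dy":-0.4,"dz":0,"turn":0,"fingers":1},{"dx":0,"dy":-0.8,"dz":0,"turn":0,"fingers":1},{"dx":0,"dy":-1.1,"dz":0,"turn":0,"fingers":1},{"dx":0,"dy":-1.1,"dz":0,"turn":0,"fingers":1},{"dx":0,"dy":-1.1,"dz":0,"turn":0,"fingers":1},{"dx":0,"dy":0.5,"dz":0,"turn":0,"fingers":1},{"dx":0,"dy":2,"dz":0,"turn":0,"fingers":1},{"dx":0,"dy":2,"dz":-3,"turn":0,"fingers":1},{"dx":0,"dy":2,"dz":-6,"turn":0,"fingers":1},{"dx":0,"dy":2,"dz":-8,"turn":0,"fingers":1},{"dx":0,"dy":2,"dz":-8,"turn":0,"fingers":1}]'
python3 - <<'E'
from h import *
tags("wrist","side")
E
```

```text
t: 12.3
tcp_pos: [0.5682, 0.0317, 0.0622]
orientation: [0.706, 0.709, -0.0, -0.0]
contact_force: [0.4, -0.3, 0.4]
finger_gap: -0.0002
t: 13.4
tcp_pos: [0.5912, 0.0321, 0.1454]
orientation: [0.706, 0.709, 0.003, 0.002]
contact_force: [0.9, 0.4, 0.1]
finger_gap: 0.0002
wrist [(0.95, [0.543, 0.24, 0.077]), (0.91, [0.54, 0.028, 0.092]), (0.86, [0.576, -0.074, 0.09]), (0.7, [0.653, -0.25, 0.031]), (0.69, [0.534, 0.149, 0.09]), (0.68, [0.442, 0.112, 0.006])]
side [(0.96, [0.573, -0.078, 0.084]), (0.71, [0.547, 0.038, 0.059]), (0.7, [0.525, 0.158, 0.091]), (0.57, [0.526, 0.259, 0.098]), (0.41, [0.532, 0.033, 0.098])]
```

The third tag has flipped. Now the second tag (y = 0.150), from the robot's side.

```bash
python3 -m crank '[{"dx":2.5,"dy":-2.2,"dz":0,"turn":0,"fingers":1},{"dx":5,"dy":-4.4,"dz":0,"turn":0,"fingers":1},{"dx":7.5,"dy":-6.6,"dz":0,"turn":0,"fingers":1},{"dx":10,"dy":-8.8,"dz":0,"turn":0,"fingers":1},{"dx":11.8,"dy":-10.2,"dz":0,"turn":0,"fingers":1},{"dx":11.8,"dy":-10.2,"dz":0,"turn":0,"fingers":1},{"dx":11.8,"dy":-10.2,"dz":2.5,"turn":0,"fingers":1},{"dx":11.8,"dy":-10.2,"dz":5,"turn":0,"fingers":1},{"dx":11.8,"dy":-10.2,"dz":7,"turn":0,"fingers":1},{"dx":11.8,"dy":-10.2,"dz":8,"turn":0,"fingers":1},{"dx":11.8,"dy":-10.2,"dz":8,"turn":0,"fingers":1},{"dx":11.8,"dy":-10.2,"dz":8,"turn":0,"fingers":1}]'
```

```text
t: 14.8
tcp_pos: [0.4866, 0.149, 0.0623]
orientation: [0.706, 0.708, 0.0, 0.0]
contact_force: [0.1, -0.2, 0.7]
finger_gap: 0.0002
```

```bash
python3 -m crank '[{"dx":0,"dy":0.8,"dz":0,"turn":0,"fingers":1},{"dx":0,"dy":1.5,"dz":0,"turn":0,"fingers":1},{"dx":0,"dy":2,"dz":0,"turn":0,"fingers":1},{"dx":0,"dy":2.4,"dz":0,"turn":0,"fingers":1},{"dx":0,"dy":2.8,"dz":0,"turn":0,"fingers":1},{"dx":0,"dy":3.2,"dz":0,"turn":0,"fingers":1},{"dx":0,"dy":3.6,"dz":0,"turn":0,"fingers":1},{"dx":0,"dy":4,"dz":0,"turn":0,"fingers":1},{"dx":0,"dy":4.4,"dz":0,"turn":0,"fingers":1},{"dx":0,"dy":4.8,"dz":0,"turn":0,"fingers":1},{"dx":0,"dy":5.2,"dz":0,"turn":0,"fingers":1},{"dx":0,"dy":5.6,"dz":0,"turn":0,"fingers":1}]'
python3 -m crank '[{"dx":0,"dy":0.4,"dz":0,"turn":0,"fingers":1},{"dx":0,"dy":0.8,"dz":0,"turn":0,"fingers":1},{"dx":0,"dy":1.2,"dz":0,"turn":0,"fingers":1},{"dx":0,"dy":1.2,"dz":0,"turn":0,"fingers":1},{"dx":0,"dy":1.2,"dz":0,"turn":0,"fingers":1},{"dx":0,"dy":-0.5,"dz":0,"turn":0,"fingers":1},{"dx":0,"dy":-2.5,"dz":0,"turn":0,"fingers":1},{"dx":0,"dy":-4.5,"dz":-3,"turn":0,"fingers":1},{"dx":0,"dy":-5.5,"dz":-6,"turn":0,"fingers":1},{"dx":0,"dy":-5.5,"dz":-10,"turn":0,"fingers":1},{"dx":0,"dy":-5.5,"dz":-13,"turn":0,"fingers":1},{"dx":0,"dy":-5.5,"dz":-13,"turn":0,"fingers":1}]'
python3 - <<'E'
from h import *
p=tags("wrist","side")
cv2.imwrite("pics/s5.png",cv2.resize(p["image"][140:360,80:370],None,fx=2.6,fy=2.6,interpolation=cv2.INTER_CUBIC))
E
```

```text
t: 16.0
tcp_pos: [0.5424, 0.1495, 0.0622]
orientation: [0.705, 0.709, -0.0, 0.0]
contact_force: [-0.0, 0.3, -0.1]
finger_gap: 0.0
t: 17.2
tcp_pos: [0.4897, 0.1505, 0.1967]
orientation: [0.705, 0.709, 0.004, 0.002]
contact_force: [0.4, 0.1, -0.4]
finger_gap: 0.0002
wrist [(0.98, [0.575, -0.077, 0.085]), (0.71, [0.557, 0.158, 0.056]), (0.57, [0.539, 0.031, 0.093])]
side [(0.81, [0.572, -0.079, 0.085]), (0.8, [0.567, 0.152, 0.08]), (0.6, [0.526, 0.034, 0.098]), (0.45, [0.524, 0.26, 0.093])]
```

View pics/s5.png

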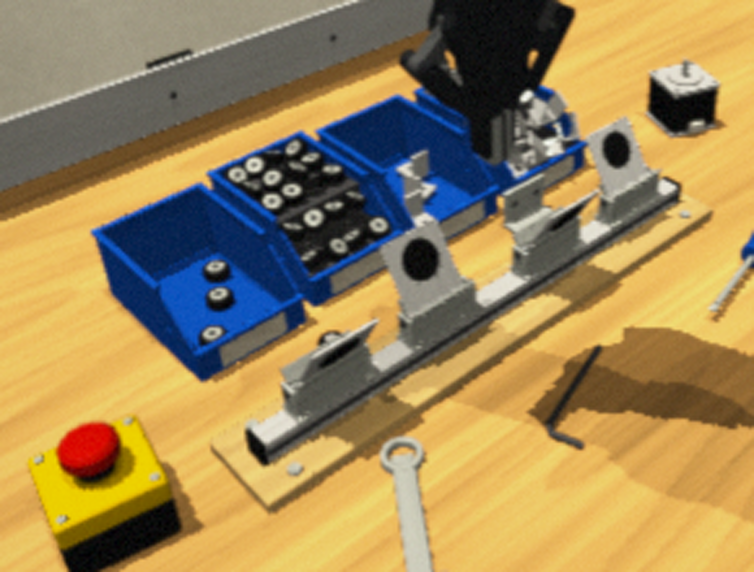

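All four tags are now right. Tags 1 (330,355) and 3 (555,225) lean away in front of the nearly empty bins. Tags 2 (420,258) and 4 (615,150) show the disc in front of the full bins. The bins and the other things are where they were, and the arm is clear, so I'll hand in.

```bash
python3 -c "
from rig import r
o=r.get_obs(); print(o['t'],o['tcp_pos'],o['contact_force']); print(r.finish_job())"
```

```text
17.4 [0.48591308 0.14886637 0.19103501] [-0.38189313 -0.70371992 -0.18139336]
the job is handed in; nothing more can be done
None
```

I flipped the three wrong tags with the shut fingertips and handed the job in at 17.4 s. The tags at y ≈ 0.26 and 0.03 now lean away from their nearly empty bins. The tag at y ≈ 0.15 leans towards its full bin. The tag at y ≈ -0.08 was already right and I left it alone.

- **Last checks:** The final side picture and the side-camera detections show all four tags on the correct stops. In that picture the bins and the nearby things look unmoved, and the arm was clear. Force readings between moves stayed under 2 N; I did not check force during the pushes or the shifts of the bins and bystanders as numbers.
- **Disagreements:** The pictures put the real fingertip about 25–35 mm above the reported TCP. My first push at the nominal height passed over the tag without touching it, so I pushed 30 mm lower. In the last wrist view the y ≈ 0.15 tag came back at an implausible height of 0.056 m, and the y ≈ 0.26 tag was not found; the side camera saw both correctly.

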